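# Clamp the sample pot in the toggle fixture

### The arm

A 7-joint arm with a two-finger parallel gripper is mounted at the origin on a cart in front of the work surface, level with it; the furniture and walls round the work are solid. World frame = base frame: x ahead of the robot, y to its left, z up, the work surface at z = 0. Lengths are in m, angles in rad, forces in N, time in s.
With the tool pointing down it reaches from about 0.35 to 0.9 m from the base axis. Payload 19.9 kg.
Tool frame: the origin (TCP) lies midway between the tips of the shut fingers; the grasp point (between the pads) lies bot.grip_point_offset behind it (bot.grip_point_offset is the distance from the TCP to the grasp point, in m); z points along the fingers, y is the line along which they close (so a half turn about z gives the same grasp; the last joint's range is limited). The gripper opens to 85 mm and grips with 20 to 120 N. Pads are 22 mm wide; open, the fingers measure 114 mm over their backs; the gripper's body (76 mm by 85 mm) begins 54 mm behind the grasp point. The pads swing forward as they close: fully open they stand 13 mm farther back than shut.
Start: joints at [-1.357, 0.417, -0.01, 1.614, 0.005, 1.111, -0.053], TCP at [0.158, 0.605, 0.231] pointing down, gripper open.
Joint ranges: [-2.81, 2.81], [-0.39, 2.02], [-1.27, 1.25], [0.06, 2.57], [-1.19, 4.33], [0.19, 2], [-2.82, 2.82]. Speed limits (rad/s): [1.89, 1.89, 2.39, 2.39, 3.01, 3.01, 3.01].

### API

Orientations are given as a unit quaternion [x, y, z, w].
In Python, from plant import bot, vision, ticket gives the robot as it stands. The module is installed in compiled form; this text tells all that it offers.
- The arm moves only by the shell command python3 -m handwheel 'ROWS' [FORCE]. ROWS is JSON, a list of rows, each a list of 7 numbers: the turn, a rotation vector about the world's x, y, z in degrees, then the shift along the world's x, y, z in cm, then the finger opening in cm, from 0 to 8.54. A call has 1 to 20 rows; each row shifts and turns the commanded pose from where the row before left it; what a row does not reach is not made up. A row lasts 1/8 s, in which the tool goes at most 62.5 mm and 10.7 degrees, less where a joint would pass 70% of its speed; a pose out of reach is approached as far as the arm can. A call with a gripper value outside its range is refused whole. The fingers move at their own pace and stop on an object; FORCE is the grip in N (left out, the last holds). Time passes only in rows, so rows that do not move let the fingers close. It gives the time, the measured TCP pose, the force, the opening and the grip force at its end, in the units of the state.
- bot.state(): the state, without advancing time (a new reading comes with each control period).
- vision.get_image(name): name is "scene" or "top" or "wrist"; returns a dict with "image" (480x640x3 uint8, blue, green, red), "z_map" (480x640 float32, m along the optical axis (not along the pixel's ray), 0 where there is no reading), "fx", "fy", "cx", "cy" (pixels), "R" (3x3) and "t" (3): a world point X has camera coordinates R X + t. Camera axes: x right, y down, z forward; pixel columns grow to the right and rows downward; lengths in m; the calibration is good to about 2 mm. A picture is of the moment at which its call begins.
- ticket.close_job(): hands the job in; it is judged then, once.
The state is a dict: "clock": time; "joint_positions": joint angles; "joint_velocities": joint speeds; "joint_torque": joint torques, N m; "tcp_pos": TCP position; "eef_rot": TCP orientation; "force": force on the tool from outside, world axes, zero at the start; "ft_torque": the same for the moment, N m; "width": finger opening in m; "finger_force": force on a finger pad.
Only numpy, scipy, OpenCV 4.12 (cv2) and the standard library are available. Lean on these libraries where they do the work, as an engineer would, in place of code of your own. Each camera call takes 0.05 s, during which the arm holds its last target. There are 200 camera calls.

### The job

Push the sample pot that stands between the guide rails of the clamping fixture along the rails until it rests against the stop. Then push the clamp's black hand lever over, away from the pot and down, past its dead point until it snaps into lock with the pad pressing on the pot's lid. Nothing needs grasping, just push with the fingers: the pot must not be lifted or tipped over. Leave everything else on the bench where it stands.

Things in the scene. Friction and masses are not known exactly. Their poses are not given: they have to be found in the camera images.
- clamp_base: aluminium fixture fixed to the bench: plate 230x96 mm, 8 mm thick, two guide rails, an end stop and a steel toggle clamp. Origin on the bench top under the nest (where the pot's centre sits when home); x axis along the rails to the stop and on to the clamp, z up. Plate x = -100 to +130 mm; rails x = -92 to +27 mm, 60 mm apart, tops 22 mm up; stop face x = +26 mm, top 48 mm up
- clamp_pivot (a point): pivot of the steel clamp arm, x = 55 mm, 92 mm up in the fixture's frame. With the lever open the 70 mm arm stands about upright (over x = 20 to 95 mm, top at most 170 mm above the bench); it swings down towards -x, over the nest, as the lever is pushed
- sample_pot: closed white sample pot between the fixture's rails, standing on its plate 42 to 68 mm short of home. Body 52 mm across, lid 54 mm across (the top 15 mm), 68 mm high, 70 to 120 g. Origin: centre of its underside (8 mm above the bench). Push it low on the body so that it does not tip; home at x = 0 to -3 mm in the fixture's frame
- lever (a joint): angle of the hand lever, rad: 0 open (start), 1.25 locked. At value q it points (1.45 - q) rad above the fixture's +x axis, in the fixture's xz plane. It resists with up to about 4 N (pushed 95 mm from the pivot) to the dead point at 1.10, then snaps by itself to 1.25 and stays; let go before, it springs back
- lever_pivot (a point): axis of the hand lever (parallel to the fixture's y), x = 92 mm, z = 92 mm in the fixture's frame
- lever_tip (a point): end of the hand lever on its centre line, 120 mm from the pivot; the lever's outer 75 mm is a round black grip 16 mm thick
- clamp_pad (a joint): how far the sprung rubber pad under the clamp arm's end is pressed in, m: 0 free, about 0.002 when locked on the lid of the home pot (2 to 3 N), 0.004 to 0.005 at the dead point
- spare_pot: a closed white sample pot, 54 mm across, 68 mm high, standing on the bench beside the fixture, not the one to clamp; bystander; origin at the centre of its underside
- small_beaker: low glass beaker, 44 mm across, 55 mm high, beside the fixture; bystander; origin at the centre of its underside
- amber_bottle: brown bottle, 68 mm across, 142 mm high; bystander; origin at the centre of its underside
- dropper: brown dropper bottle, 36 mm across, 101 mm high; bystander; origin at the centre of its underside
- boats: stack of white weighing boats, 63x63x28 mm; bystander; origin at the centre of its underside
- tape: roll of tape lying flat, 68 mm across, 19 mm high; bystander; origin at the centre of its underside
- book: closed lab book lying flat, 237x148x17 mm; bystander; origin at the centre of its underside
- pen: ball pen lying along the side of the fixture, 142 mm long, 11 mm thick; bystander; origin at the centre of its underside
Mind the look-alikes: they are no part of the job. Leave any orange or yellow look-alike of the sample_pot alone.

How it is judged:
On the way, in this order (a step that is already met when the one before it is completed fails the run):
1. the pot is home against the stop while the clamp lever is still open (x of sample_pot in the frame of clamp_base between -0.008 and 0.008 m and y of sample_pot in the frame of clamp_base between -0.008 and 0.008 m and height (world z) of sample_pot below 0.012 m and value of joint lever below 0.6 rad), for 0.2 s.
2. the lever has gone past its dead point into lock (value of joint lever above 1.18 rad), for 0.2 s.
At the end, for the whole second after the job is handed in: The pot stands upright (within 0.08 rad) on the plate within 8 mm of its home along and across the rails, at rest; the lever is locked (beyond 1.18 rad) and the pad is pressed in by more than 0.8 mm on the pot's lid (x of sample_pot in the frame of clamp_base between -0.008 and 0.008 m and y of sample_pot in the frame of clamp_base between -0.008 and 0.008 m and height (world z) of sample_pot below 0.012 m and angle between sample_pot's own z axis and vertical below 0.08 rad and value of joint lever above 1.18 rad and value of joint clamp_pad above 0.0008 m and linear speed of sample_pot below 0.02 m/s); the robot touches nothing.
It fails at once if the pot is lifted (its underside's centre more than 12 mm above where it stood) (height (world z) of sample_pot above 0.02 m).
It fails at once if the pot is tipped by more than 0.35 rad (angle between sample_pot's own z axis and vertical above 0.35 rad).
It fails at once if any bystander is moved by more than 30 mm (distance of any of spare_pot, small_beaker, amber_bottle, dropper, boats, tape, book, pen from where it was at the start of the episode above 0.03 m).
It also fails if it takes over 51 s, if anything falls off the work surface, if the arm or the gripper's body presses on something with over 40 N, if the wrist force passes 120 N, or if a joint passes its speed limit or range.

## Working session

There is one attempt and no reset: what is moved stays moved. The work goes in short steps, Python scripts to look and compute and a shell command to move; the robot and the scene stay as the last step left them, time stands still between calls to the robot, and variables do not carry over. Pictures are saved under pics/ and viewed, at most 10 in all, crops included, and the job is handed in when it is done.

```bash
mkdir -p pics
cat > h.py <<'E'
import numpy as np,cv2
from plant import bot,vision,ticket
def grab(n,fn=None):
    d=vision.get_image(n)
    if fn: cv2.imwrite('pics/'+fn,d['image'])
    np.savez('%s.npz'%n,**d); return d
def cloud(d):
    z=d['z_map']; v,u=np.mgrid[:480,:640]
    c=np.stack([(u-d['cx'])/d['fx']*z,(v-d['cy'])/d['fy']*z,z],-1)
    return (c-d['t'])@d['R']
E
python3 - <<'E'
from h import *
for n in('scene','top'):
    d=grab(n,n+'0.png'); print(n,d['R'].round(3).tolist(),d['t'].round(3),d['fx'],d['cx'],d['cy'])
s=bot.state();print(s['tcp_pos'],s['eef_rot'],s['width'],s['force'],s['clock'],bot.grip_point_offset)
E
```

```text
scene [[0.833, -0.553, -0.015], [-0.257, -0.363, -0.896], [0.49, 0.75, -0.444]] [-0.536  0.223  1.442] 562.7606450461365 308.28960561686404 236.0108636596164
top [[0.047, -0.999, 0.017], [-0.834, -0.049, -0.55], [0.55, 0.012, -0.835]] [-0.156  0.564  1.612] 551.8195384959708 321.98475823903414 236.44705795911844
[0.15741341 0.60451022 0.23070684] [ 1.27014864e-01  9.91900645e-01 -5.77813931e-04 -4.23708967e-05] 0.08565775931234046 [-0.16816924 -0.42548023  0.10194505] 0.1 0.0187
```

View pics/scene0.png

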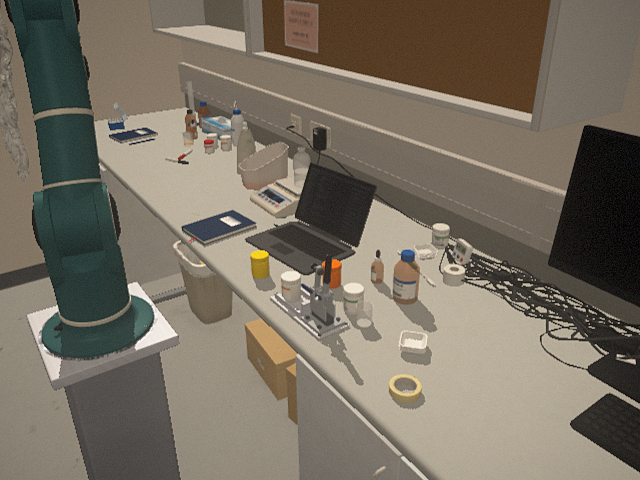

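View pics/top0.png

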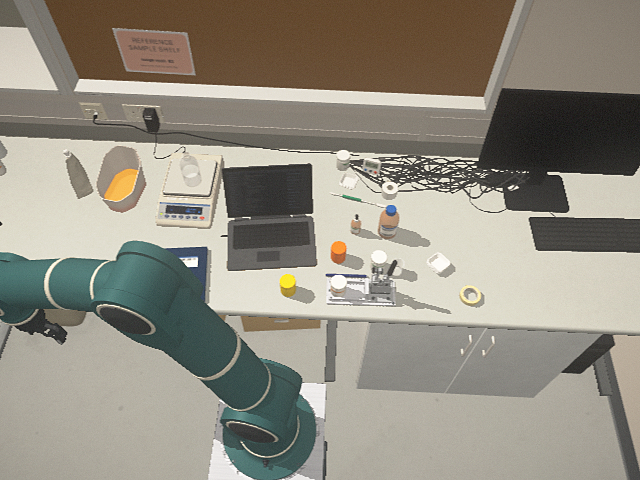

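The pictures show the fixture at top (360,288), with the pot on it at (338,284), the clamp at (382,275), the spare pot at (378,258) and the orange and yellow look-alikes at (338,252) and (288,285). In the scene view the fixture is at (310,305) and the lever at (327,270).

Run:
```python
from h import *
d=dict(np.load('top.npz'));im=d['image'];P=cloud(d)
cv2.imwrite('pics/t1.png',np.hstack([cv2.resize(im[235:315,310:410],None,fx=4,fy=4,interpolation=2)]+[cv2.resize(np.load('scene.npz')['image'][250:340,260:360],(400,320),interpolation=2)]))
# plate: height 4-14mm near
roi=np.zeros(im.shape[:2],bool);roi[260:312,318:404]=1
m=roi&(P[...,2]>.004)&(P[...,2]<.03)
q=P[m];print(m.sum(),q.min(0),q.max(0))
r=cv2.minAreaRect((q[:,:2]*1000).astype(np.float32));print('plate',r,cv2.boxPoints(r).round(1).tolist())
s=dict(np.load('scene.npz'));Q=cloud(s)
for n,I,C in(('top',im,P),('scene',s['image'],Q)):
    # lids: white tops at z .058-.085
    m=(abs(C[...,2]-.072)<.012)&(I.min(-1)>130)&(C[...,0]>.3)&(C[...,0]<.8)&(abs(C[...,1]+.1)<.35)
    k,l,st,ce=cv2.connectedComponentsWithStats(m.astype(np.uint8))
    for i in range(1,k):
        if st[i,4]>25:
            w=C[l==i];print(n,'lid',st[i],np.median(w,0).round(4),w.min(0).round(3),w.max(0).round(3))
    m=(I.max(-1)<60)&(C[...,2]>.08)&(C[...,2]<.25)&(C[...,0]>.35)&(C[...,0]<.65)&(C[...,1]<0)&(C[...,1]>-.35)
    v,u=np.where(m);w=C[m];o=np.argsort(w[:,2]);print(n,'lever',len(w));
    for i in o[::max(1,len(o)//14)]:print(u[i],v[i],w[i].round(3))
```

```text
1474 [ 0.3869493  -0.40920568  0.00400191] [ 0.59512422 -0.11534723  0.02998887]
plate ((490.79046630859375, -264.7494812011719), (197.84141540527344, 290.2713928222656), 3.0714781284332275) [[384.20001220703125, -125.0999984741211], [399.79998779296875, -415.0], [597.2999877929688, -404.3999938964844], [581.7999877929688, -114.5]]
top lid [371 250  16  15 175] [ 0.5681 -0.3184  0.0673] [ 0.54  -0.345  0.06 ] [ 0.597 -0.294  0.077]
top lid [330 275  17  16 213] [ 0.458  -0.1855  0.0739] [ 0.434 -0.212  0.06 ] [ 0.49  -0.159  0.083]
top lever 0
scene lid [281 272  20  10 155] [ 0.4633 -0.1883  0.0735] [ 0.439 -0.214  0.067] [ 0.489 -0.161  0.077]
scene lid [344 283  20  12 170] [ 0.5702 -0.3205  0.0652] [ 0.547 -0.349  0.061] [ 0.598 -0.292  0.07 ]
scene lever 49
310 291 [ 0.452 -0.299  0.088]
311 291 [ 0.452 -0.303  0.09 ]
326 282 [ 0.467 -0.347  0.133]
325 281 [ 0.462 -0.35   0.139]
321 274 [ 0.47  -0.322  0.142]
318 274 [ 0.462 -0.32   0.144]
311 268 [ 0.462 -0.29   0.146]
319 273 [ 0.463 -0.323  0.147]
314 270 [ 0.46  -0.305  0.148]
311 267 [ 0.46  -0.293  0.152]
311 266 [ 0.46  -0.292  0.154]
312 265 [ 0.464 -0.292  0.155]
313 265 [ 0.465 -0.294  0.155]
312 266 [ 0.46  -0.298  0.156]
315 264 [ 0.47  -0.297  0.158]
325 271 [ 0.462 -0.349  0.166]
325 265 [ 0.464 -0.347  0.181]
```

View pics/t1.png

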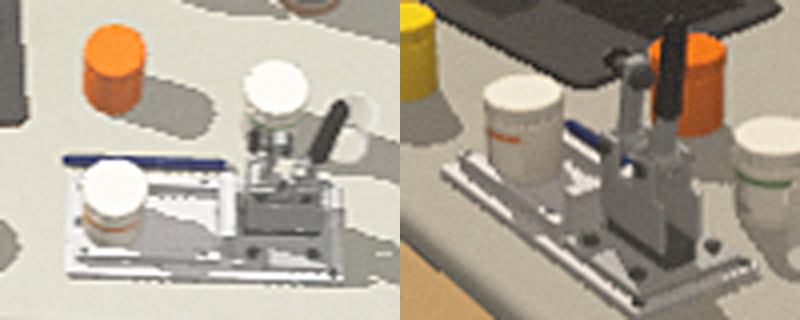

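The crops show the fixture almost along world -y. The plate corners in the top image are about (326.5,304.5), (395.5,305) and (326.5,277.5). The lever tip is at top (395,261) and scene (329,255). The pen lies along the far side.

Run:
```python
from h import *
T=dict(np.load('top.npz'));S=dict(np.load('scene.npz'))
def ray(d,u,v,z):
    r=d['R'].T@np.array([(u-d['cx'])/d['fx'],(v-d['cy'])/d['fy'],1]);c=-d['R'].T@d['t'];return c+r*(z-c[2])/r[2]
for n,u,v,z in(('LF',326.5,304.3,.006),('RF',395.5,305,.006),('LR',326.5,277.5,.008),('tip',395.5,260.5,.211)):print('top',n,ray(T,u,v,z).round(4))
for n,u,v,z in(('LF?',270.5,297.8,.006),('RF',319,337.7,.006),('RR',349.3,323.7,.006),('tip',329,255,.211)):print('scene',n,ray(S,u,v,z).round(4))
for n,d,box in(('top',T,(318,402,262,312)),('scene',S,(0,0,0,0))):
    P=cloud(d);I=d['image'].astype(int)
    # lid ellipse centre of the target pot at z=.076
    m=(abs(P[...,2]-.075)<.006)&(I.min(-1)>130)&(abs(P[...,0]-.46)<.045)&(abs(P[...,1]+.187)<.045)
    v,u=np.where(m);e=cv2.minEnclosingCircle(np.stack([u,v],1).astype(np.float32))
    print(n,'lid bbox',u.min(),u.max(),v.min(),v.max(),ray(d,(u.min()+u.max())/2,(v.min()+v.max())/2,.075).round(4))
    # blue pen
    h=cv2.cvtColor(d['image'],cv2.COLOR_BGR2HSV)
    m=(h[...,0]>105)&(h[...,0]<130)&(h[...,1]>110)&(P[...,2]<.03)&(P[...,0]>.4)&(P[...,0]<.6)&(P[...,1]<-.1)&(P[...,1]>-.36)
    q=P[m];print('pen',len(q),q.min(0).round(3),q.max(0).round(3)); 
    l=cv2.fitLine(q[:,:2].astype(np.float32),cv2.DIST_HUBER,0,.01,.01).ravel();print(l.round(3))
    # clamp body points z>.03 away from pot
    m=(P[...,2]>.03)&(P[...,2]<.1)&(I.max(-1)<140)&(P[...,0]>.4)&(P[...,0]<.52)&(P[...,1]<-.24)&(P[...,1]>-.36)
    q=P[m];print('body',len(q),np.percentile(q,[2,50,98],axis=0).round(3))
P=cloud(T)
# bench/plate height profile across front edge and left edge
for u in(335,350,365,380,392):print(u,[(v,P[v,u].round(3).tolist()) for v in range(298,310,2)])
```

```text
top LF [ 0.4116 -0.152   0.006 ]
top RF [ 0.4217 -0.3812  0.006 ]
top LR [ 0.5119 -0.1476  0.008 ]
top tip [ 0.47   -0.3561  0.211 ]
scene LF? [ 0.417  -0.1564  0.006 ]
scene RF [ 0.424  -0.3783  0.006 ]
scene RR [ 0.5194 -0.3738  0.006 ]
scene tip [ 0.4677 -0.358   0.211 ]
top lid bbox 330 346 275 289 [ 0.4599 -0.1858  0.075 ]
pen 25 [ 0.52  -0.28   0.001] [ 0.533 -0.145  0.021]
[ 0.022 -1.     0.526 -0.197]
body 219 [[ 0.446 -0.357  0.032]
 [ 0.453 -0.325  0.062]
 [ 0.481 -0.293  0.098]]
scene lid bbox 281 300 272 281 [ 0.4612 -0.1917  0.075 ]
pen 7 [ 0.52  -0.22   0.006] [ 0.527 -0.149  0.012]
[ 0.036 -0.999  0.524 -0.178]
body 656 [[ 0.441 -0.359  0.031]
 [ 0.455 -0.335  0.061]
 [ 0.483 -0.284  0.099]]
335 [(298, [0.43, -0.179, 0.019]), (300, [0.425, -0.179, 0.013]), (302, [0.422, -0.18, 0.004]), (304, [0.417, -0.18, -0.0]), (306, [0.414, -0.181, -0.007]), (308, [0.402, -0.181, 0.001])]
350 [(298, [0.431, -0.229, 0.021]), (300, [0.43, -0.229, 0.009]), (302, [0.424, -0.23, 0.008]), (304, [0.42, -0.23, 0.0]), (306, [0.412, -0.23, 0.002]), (308, [0.406, -0.231, -0.001])]
365 [(298, [0.44, -0.279, 0.01]), (300, [0.432, -0.279, 0.012]), (302, [0.426, -0.28, 0.008]), (304, [0.419, -0.28, 0.008]), (306, [0.415, -0.28, 0.001]), (308, [0.41, -0.281, -0.003])]
380 [(298, [0.44, -0.329, 0.015]), (300, [0.434, -0.329, 0.012]), (302, [0.433, -0.33, 0.001]), (304, [0.427, -0.331, -0.002]), (306, [0.416, -0.33, 0.004]), (308, [0.41, -0.33, 0.001])]
392 [(298, [0.446, -0.37, 0.009]), (300, [0.433, -0.368, 0.019]), (302, [0.428, -0.369, 0.015]), (304, [0.425, -0.37, 0.007]), (306, [0.421, -0.37, -0.0]), (308, [0.411, -0.37, 0.004])]
```

```bash
python3 -m handwheel '[[0,0,1,4,-4,0,0],[0,0,1,4,-4.6,0,0],[0,0,1,4,-4.6,0,0],[0,0,1,4,-4.6,0,0],[0,0,1,4,-4.6,0,0],[0,0,1,1,-4.6,0,0],[0,0,1,1,-4.6,0,0],[0,0,1,1,-4.6,0,0],[0,0,1,1,-4.6,0,0],[0,0,1,1,-4.6,0,0],[0,0,1,1,-4.6,0,0],[0,0,1,1,-4.6,0,0],[0,0,1,1,-4.6,0,0],[0,0,1,1,-4.6,0,0],[0,0,1,1,-4.6,0,0],[0,0,1,0.5,-4.6,0,0],[0,0,1,0,-0.5,0,0],[0,0,0,0,0,0,0],[0,0,0,0,0,0,0]]'
python3 - <<'E'
from h import *
s=bot.state();print(s['tcp_pos'],s['eef_rot'],s['width'],s['force'],s['clock'],s['joint_positions'])
E
```

```text
clock: 2.48
tcp_pos: [0.4625, -0.1291, 0.2312]
eef_rot: [-0.022, 1.0, 0.0, -0.0]
force: [-0.2, 0.4, 0.4]
width: 0.0001
finger_force: 0.0
[ 0.46253339 -0.12912167  0.23117467] [-2.15206700e-02  9.99768393e-01  1.29379896e-04 -6.68749378e-05] 7.827522179849216e-05 [-0.19691034  0.42343772  0.40611244] 2.475 [-0.27348961  0.17012978  0.53752656  1.97775098 -0.10216831  1.01987015
  1.92513987]
```

```bash
python3 -m handwheel '[[0,0,0,-0.2,0.3,-4,0],[0,0,0,0,0,-5,0],[0,0,0,0,0,-5,0],[0,0,0,0,0,-4,0],[0,0,0,0,0,-2,0],[0,0,0,0,0,0,0],[0,0,0,0,0,0,0]]'
python3 - <<'E'
from h import *
a=grab('top')['image'];b=grab('scene')['image']
cv2.imwrite('pics/2.png',np.hstack([cv2.resize(a[235:315,300:400],(400,320),interpolation=2),cv2.resize(b[230:330,245:345],(400,320),interpolation=2)]))
E
```

```text
clock: 3.35
tcp_pos: [0.4611, -0.1268, 0.0321]
eef_rot: [-0.021, 1.0, -0.0, 0.001]
force: [0.3, -0.1, 0.1]
width: 0.0003
finger_force: 0.0
```

View pics/2.png

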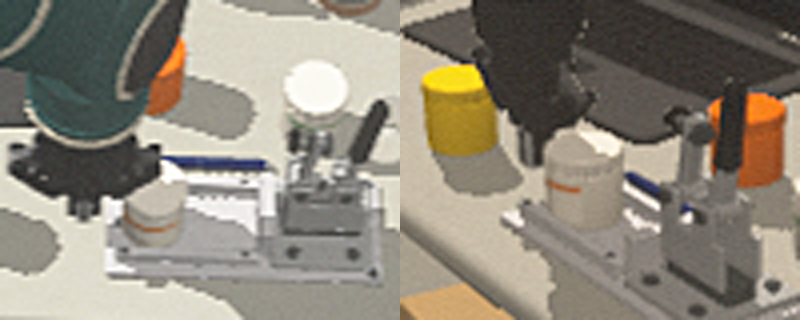

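The shut fingers are at (85,205) in the crop, just behind the pot at (155,210) and in line with it. I'll push slowly.

```bash
python3 -m handwheel '[[0,0,0,0.05,-1,0,0],[0,0,0,0.05,-0.8,0,0],[0,0,0,0.02,-0.5,0,0],[0,0,0,0.02,-0.5,0,0],[0,0,0,0.02,-0.5,0,0],[0,0,0,0.02,-0.5,0,0],[0,0,0,0.02,-0.5,0,0],[0,0,0,0.02,-0.5,0,0],[0,0,0,0.02,-0.5,0,0],[0,0,0,0.02,-0.5,0,0],[0,0,0,0.02,-0.5,0,0],[0,0,0,0.02,-0.5,0,0],[0,0,0,0.02,-0.4,0,0],[0,0,0,0,-0.3,0,0],[0,0,0,0,0,0,0]]'
python3 - <<'E'
from h import *
a=grab('top')['image'];b=grab('scene')['image']
cv2.imwrite('pics/3.png',np.hstack([cv2.resize(a[235:315,300:400],(400,320),interpolation=2),cv2.resize(b[230:330,245:345],(400,320),interpolation=2)]))
E
```

```text
clock: 5.32
tcp_pos: [0.4649, -0.1965, 0.0318]
eef_rot: [-0.024, 1.0, 0.004, -0.0]
force: [-3.7, 45.0, 36.6]
width: 0.0001
finger_force: 22.5
```

View pics/3.png

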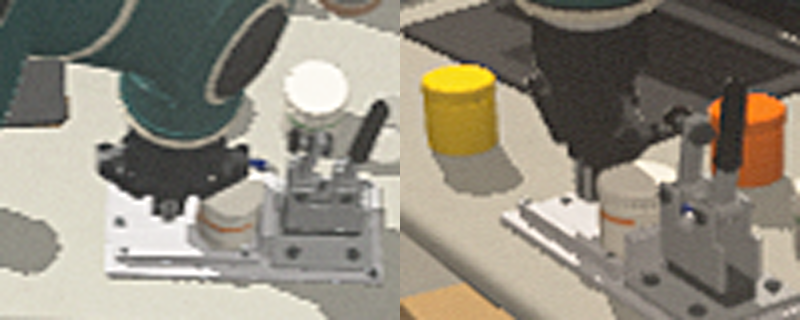

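The pot sits at top-crop (228,215), right up to the stop, and the force rose to 45 N, so it looks blocked there. I'll back off a little and measure where it is.

```bash
python3 -m handwheel '[[0,0,0,0,0.7,0,0],[0,0,0,0,1,0,0],[0,0,0,0,3,0,0],[0,0,0,0,4,0,0],[0,0,0,0,0,3,0],[0,0,0,0,0,6,0],[0,0,0,0,0,6,0],[0,0,0,0,0,0,0]]'
python3 - <<'E'
from h import *
def ray(d,u,v,z):
    r=d['R'].T@np.array([(u-d['cx'])/d['fx'],(v-d['cy'])/d['fy'],1]);c=-d['R'].T@d['t'];return c+r*(z-c[2])/r[2]
ims=[]
for n in('top','scene'):
    d=grab(n);P=cloud(d);I=d['image'].astype(int)
    m=(abs(P[...,2]-.075)<.006)&(I.min(-1)>110)&(abs(P[...,0]-.463)<.045)&(abs(P[...,1]+.24)<.06)
    v,u=np.where(m)
    print(n,len(u),u.min(),u.max(),v.min(),v.max(),ray(d,(u.min()+u.max())/2,(v.min()+v.max())/2,.075).round(4),np.median(P[m],0))
    y,x=(235,310) if n=='top' else (240,255)
    ims.append(cv2.resize(d['image'][y:y+80,x:x+100],(400,320),interpolation=2))
cv2.imwrite('pics/4.png',np.hstack(ims))
E
```

```text
clock: 6.42
tcp_pos: [0.4655, -0.1157, 0.1849]
eef_rot: [-0.021, 1.0, 0.0, 0.003]
force: [0.4, -0.6, -1.1]
width: -0.0003
finger_force: 0.0
top 175 349 373 275 289 [ 0.4642 -0.2608  0.075 ] [ 0.46238049 -0.24746369  0.07453151]
scene 179 294 313 281 292 [ 0.4619 -0.2538  0.075 ] [ 0.46284824 -0.2490897   0.07305713]
```

View pics/4.png

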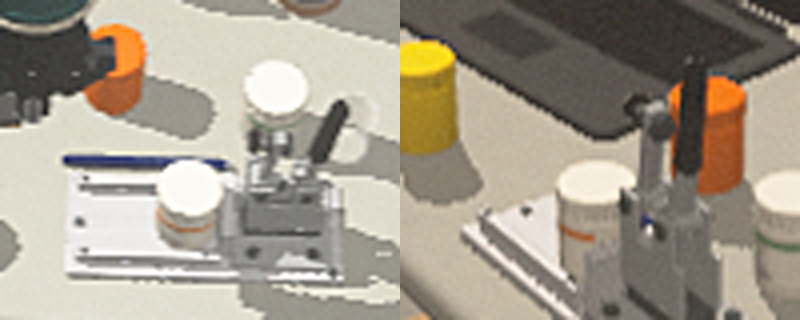

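The pot now stands against the stop: lid centre about y = -0.249, estimated home -0.250. The lever is still open. Next I go above the clamp, to the pot side of the lever.

```bash
python3 -m handwheel '[[0,0,0,0,0,4,0],[0,0,0,0,0,3.5,0],[0,0,0,0.1,-5,0,0],[0,0,0,0.1,-5,0,0],[0,0,0,0.1,-5,0,0],[0,0,0,0.1,-4.7,0,0],[0,0,0,0,0,-3,0],[0,0,0,0,0,-3,0],[0,0,0,0,0,-1,0],[0,0,0,0,0,0,0],[0,0,0,0,0,0,0]]'
python3 - <<'E'
from h import *
a=grab('top')['image'];b=grab('scene')['image']
cv2.imwrite('pics/5.png',np.hstack([cv2.resize(a[235:315,330:430],(400,320),interpolation=2),cv2.resize(b[240:320,270:370],(400,320),interpolation=2)]))
E
```

```text
clock: 7.9
tcp_pos: [0.4681, -0.3124, 0.187]
eef_rot: [-0.021, 1.0, -0.0, 0.0]
force: [0.3, -0.4, 0.1]
width: -0.0002
finger_force: 0.0
```

View pics/5.png

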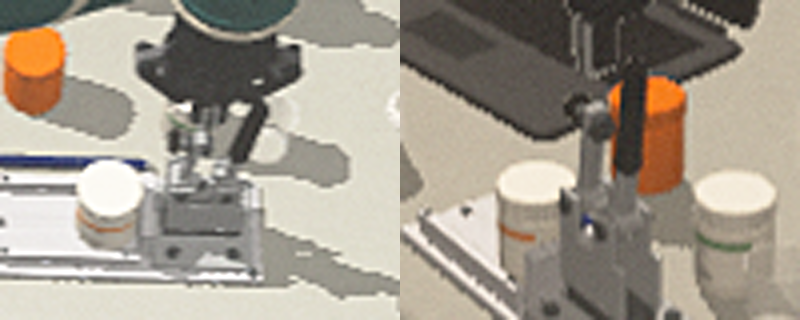

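The shut fingertips are at (210,100) in the crop, on the pot side of the black lever at (250,125) and above the clamp arm. The pot is still home. Now I push the lever along its arc.

```bash
python3 -m handwheel '[[0,0,0,0.05,-1,0,0],[0,0,0,0.05,-1,0,0],[0,0,0,0.05,-1,0,0],[0,0,0,0.05,-1,0,0],[0,0,0,0,-1,0,0],[0,0,0,0,-0.7,-0.3,0],[0,0,0,0.05,-0.7,-0.3,0],[0,0,0,0,-0.6,-0.4,0],[0,0,0,0,-0.6,-0.4,0],[0,0,0,0,-0.6,-0.5,0],[0,0,0,0.05,-0.5,-0.5,0],[0,0,0,0,-0.5,-0.5,0],[0,0,0,0,-0.5,-0.6,0],[0,0,0,0,-0.4,-0.6,0],[0,0,0,0,-0.3,-0.6,0],[0,0,0,0,-0.3,-0.5,0]]'
python3 -m handwheel '[[0,0,0,0,-0.2,-0.5,0],[0,0,0,0,-0.1,-0.4,0],[0,0,0,0,0,0,0]]'
python3 - <<'E'
from h import *
a=grab('top')['image'];b=grab('scene')['image']
cv2.imwrite('pics/6.png',np.hstack([cv2.resize(a[235:315,330:430],(400,320),interpolation=2),cv2.resize(b[240:320,270:370],(400,320),interpolation=2)]))
E
```

```text
clock: 10.0
tcp_pos: [0.4706, -0.4192, 0.1337]
eef_rot: [-0.021, 1.0, 0.0, -0.0]
force: [0.4, 0.5, 1.2]
width: 0.0001
finger_force: 0.4
clock: 10.38
tcp_pos: [0.4706, -0.422, 0.1249]
eef_rot: [-0.021, 1.0, 0.0, -0.0]
force: [-0.3, -0.1, 0.0]
width: -0.0003
finger_force: 0.0
```

View pics/6.png

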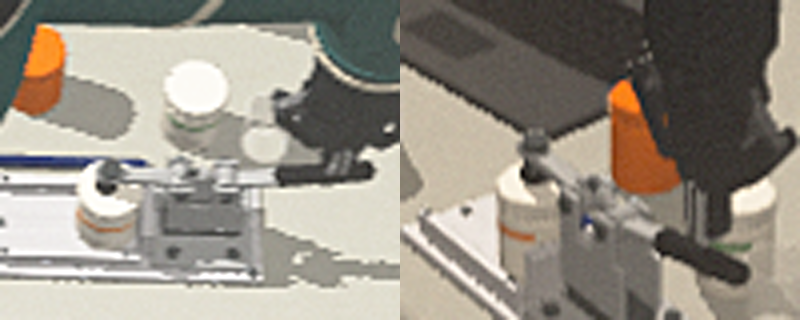

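The lever is nearly flat, from (275,178) to (375,170), and the pad sits on the pot's lid at (105,175). The force on the tool is zero, so it has snapped through. I'll retract and check.

```bash
python3 -m handwheel '[[0,0,0,0,0,2,0],[0,0,0,0,0,4,0],[0,0,0,0,0,5,0],[0,0,0,-2,-3,4,0],[0,0,0,0,0,0,0],[0,0,0,0,0,0,0],[0,0,0,0,0,0,0]]'
python3 - <<'E'
from h import *
a=grab('top')['image'];s=grab('scene');b=s['image'];Q=cloud(s)
cv2.imwrite('pics/7.png',np.hstack([cv2.resize(a[235:315,330:430],(400,320),interpolation=2),cv2.resize(b[240:320,270:370],(400,320),interpolation=2)]))
m=(b.max(-1)<60)&(Q[...,2]>.08)&(Q[...,2]<.16)&(abs(Q[...,0]-.47)<.03)&(Q[...,1]<-.38)&(Q[...,1]>-.48)
q=Q[m];print(len(q),np.polyfit(q[:,1],q[:,2],1),q.min(0),q.max(0))
E
```

```text
clock: 11.35
tcp_pos: [0.4511, -0.4513, 0.2747]
eef_rot: [-0.021, 1.0, 0.0, -0.0]
force: [-0.9, 0.3, -0.0]
width: -0.0002
finger_force: 0.0
53 [-0.17950481  0.03288748] [ 0.46013721 -0.45805987  0.09547668] [ 0.47394313 -0.38382161  0.12045983]
```

View pics/7.png

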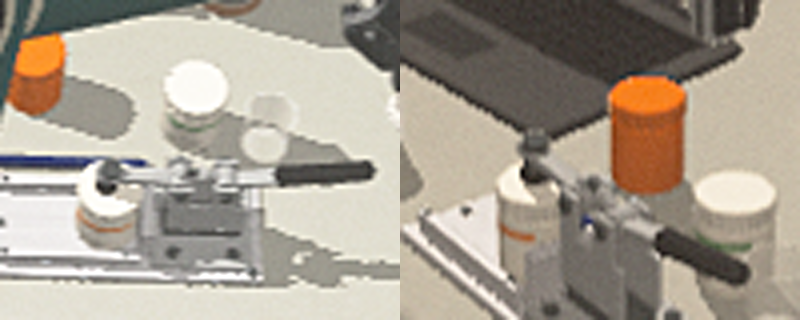

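The lever stays down at about 0.18 rad above horizontal, which matches the locked 0.2 rad. The pad is on the lid at (105,175), the pot is home and upright, and nothing else has moved.

```bash
python3 -c "
from plant import ticket
print(ticket.close_job())"
```

```text
the job is handed in; nothing more can be done
None
```

The pot is home against the stop, the lever is locked with the pad on the lid, and the job is handed in; the hand-in returned no verdict, so this rests on the last pictures (lever about 0.18 rad above horizontal, nothing else visibly moved).

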